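# Set up the crystal display rack

### The job

Stand the rose-pink stone slab on edge in the display rack's slot lined with green felt, lowering it rather than dropping it. Then, by its brass handle bar and with the red cam lever still open, pull the rack's sprung sliding leg out until its white pointer is at the yellow length mark, and without letting the leg leave the mark slide the lever fully closed. Finish still gripping the handle bar between the fingers with the leg at the mark, so that I can tighten its screw; leave everything else where it is.

Things in the scene. Friction and masses are not known exactly. Their poses are not given: they have to be found in the camera images.
- rose_slab: Rose-pink stone slab with paler veins, 80 (x) x 10 (y, thickness) x 90 mm (z, height), about 0.18 kg, on edge in one of two fixed cork packing blocks (slot floor 15 mm, slot walls 36 mm above the table; a grey slab stands in the other). Origin at the centre of its underside, z up.
- liner: Green felt strip on the floor of the rack's empty slot, the slot to use: 110 mm long (x), slot 14 mm wide (y). Origin at the slot's centre on its floor, 15 mm above the table; the slot walls rise 28 mm above the floor, rounded on top. The rack's other slot, 80 mm away along y, holds a honey-coloured slab. z up.
- stand: The fixed display rack: a wooden block with two slots along x (110 x 165 mm, on the +y side) and a steel rail 36 mm wide running 360 mm from the block to -y, on which the leg rides. Origin on the table below the place where block and rail meet; z up. All the rack's parts (liner, mark, leg) share its yaw.
- leg: Grey sliding leg, 62 mm wide, top 34 mm above the table. It slides only along the rack's -y (outward), 0 to 150 mm from rest, against a spring (2 N at rest, 4 N far out) that draws it back whenever it is not held, even with the lever closed, as its screw is loose. Origin on the table below the middle of its handle bar; axes as the rack's.
- leg_bar (a point): Centre of the brass handle bar that stands across the leg: 110 mm long (along the rack's x), 10 mm thick (y), from 42 to 68 mm above the table; this point is 55 mm above the table.
- leg_index (a point): Tip of the white pointer on the leg's far (+x) side; it lies in line with the middle of the handle bar (same rack y), 58 mm to +x and 25 mm above the table.
- mark: Length mark: fixed yellow clip with a black line, 34 x 14 x 10 mm, beside the rail on its +x side, 50 to 120 mm outward (-y) of the leg's rest. Origin on the line, on the table, at the edge next to the rail; axes as the rack's. The leg is at the mark when leg_index has y = 0 in this frame.
- lever (a joint): Red cam lever on top of the leg: 0 = open, 0.6 rad = fully closed (stop); starts between 0 and 0.06. It turns about an upright pin on the leg, 85 mm outward (-y) of the handle bar and 21 mm to +x of its middle. About 2 N at its tab moves it and it stays where it is left.
- lever_tab (a point): Middle of the lever's upright red tab (12 mm thick, 35 to 69 mm above the table), 72 mm from its pin. Open, it stands 16 mm outward of the middle of the bar; closed, 42 mm farther to +x along the bar's outer side. Fingers holding the bar on the -x side of the tab push it closed as they slide along the bar to +x.
- grey_slab: Grey slab like the rose one, standing in the other packing block; leave alone. Origin at its underside's centre.
- honey_slab: Honey-coloured slab like the rose one, standing in the rack's other slot; leave alone. Origin at its underside's centre.
- crystals: Pink crystal cluster, 80 x 150 mm, about 60 mm high; leave alone. Origin at its underside's centre.
- candle: Amber jar candle with brass lid, 60 mm wide, 70 mm high; leave alone. Origin at its underside's centre.
- brush: Dusting brush lying between robot and rack; leave alone. Origin at its underside's centre.
- egg: Green glass egg, 52 mm wide, 50 mm high, standing between robot and rack; leave alone. Origin at its underside's centre.

How it is judged:
On the way, in this order (a step that is already met when the one before it is completed fails the run):
1. the rose slab stands on edge on the floor of the felt-lined slot, let go (x of rose_slab in the frame of liner between -0.025 and 0.025 m and y of rose_slab in the frame of liner between -0.006 and 0.006 m and z of rose_slab in the frame of liner between -0.004 and 0.004 m and angle between rose_slab's own z axis and vertical below 0.25 rad and contact force between the fingers and rose_slab below 0.1 N), for 0.2 s.
2. the leg is gripped and held at the mark, the lever still open (y of leg_index in the frame of mark between -0.006 and 0.006 m and contact force between the fingers and leg above 8 N and value of joint lever below 0.25 rad), for 0.2 s.
At the end, for the whole second after the job is handed in: The leg's pointer is within 6 mm of the length mark, the cam lever is closed (over 0.53 of 0.6 rad), the fingers still grip the leg (over 8 N of contact), and the rose slab stands in the felt-lined slot on its floor, within 25 mm of its middle, not touched (all of step 1 and y of leg_index in the frame of mark between -0.006 and 0.006 m and contact force between the fingers and leg above 8 N and value of joint lever above 0.53 rad); the arm keeps its last pose, push and grip.
It fails at once if the lever is closed past half while the leg is more than 9 mm off the mark (value of joint lever above 0.35 rad and (y of leg_index in the frame of mark above 0.009 m or y of leg_index in the frame of mark below -0.009 m)).
It fails at once if the rose slab is dropped or thrown over (angle between rose_slab's own z axis and vertical above 0.9 rad or (linear speed of rose_slab above 0.5 m/s and contact force between the fingers and rose_slab below 0.05 N)).
It fails at once if another thing is moved by more than 25 mm (distance of any of grey_slab, honey_slab, crystals, candle, brush, egg from where it was at the start of the episode above 0.025 m).
It also fails if it takes over 50 s, if anything falls off the work surface, if the arm or the gripper's body presses on something with over 40 N, if the wrist force passes 120 N, or if a joint passes its speed limit or range.

### The arm

A 6-joint arm with a two-finger parallel gripper is mounted at the origin on the work surface. World frame = base frame: x ahead of the robot, y to its left, z up, the work surface at z = 0. Lengths are in m, angles in rad, forces in N, time in s.
With the tool pointing down it reaches from about 0.3 to 0.825 m from the base axis. Payload 5.4 kg.
Tool frame: the origin (TCP) lies on the centre line of the jaws, within the pads' length; the fingertips stand 22 mm ahead of it and the grasp point (between the pads) lies 3 mm ahead of it; z points along the fingers, y is the line along which they close (so a half turn about z gives the same grasp; the last joint's range is limited). The gripper opens to 92 mm and grips with 3 to 60 N. Pads are 20 mm wide; open, the fingers measure 128 mm over their backs; the gripper's body (75 mm by 189 mm) begins 69 mm behind the grasp point.
Start: joints at [0.904, 0.158, 1.597, -0, 1.386, -0.21], TCP at [0.254, 0.516, 0.237] pointing down, gripper open.
Joint ranges: [-2.91, 2.91], [-0.94, 2.29], [0.18, 2.7], [-1.29, 4.43], [0.17, 2.64], [-3, 3]. Speed limits (rad/s): [2.57, 2.57, 3.14, 3.14, 3.14, 3.14].

### API

Orientations are given as a rotation vector (axis times angle).
In Python, from workcell import * gives the robot as it stands. Calls block until the motion is done:
- goto(position, orientation): joint-space move of the TCP to a pose.
- line_to(position, rot=None, max_speed=0.15): straight line of the TCP; rot=None keeps the orientation; max_speed is the mean speed in m/s.
- set_joints(angles): joint-space move.
- set_gripper(opening, newtons=None): opening from 0.0 (shut) to 1.0 (fully open); newtons is the grip in N (None keeps the last); returns when the fingers have stopped.
- hold(seconds).
- inverse_kinematics(position, orientation): joint angles nearest the present ones, or None.
- read_camera(name): name is "scene" or "top" or "wrist"; returns a dict with "pixels" (420x560x3 uint8, blue, green, red), "fx", "fy", "cx", "cy" (pixels), "R" (3x3) and "t" (3): a world point X has camera coordinates R X + t. Camera axes: x right, y down, z forward; pixel columns grow to the right and rows downward; lengths in m; the calibration is good to about 2 mm. A picture is of the moment at which its call begins. There is no depth.
A pose or a line that the arm cannot do raises MotionError and nothing moves.
- job_done(): hands the job in; it is judged then, once.
Trained networks look in a picture, given as the dict that the camera call returned (one of the last four; its "shot" number tells which), for a name from the list of things; names that differ only in an ending like _2 or _b are one class to them, and where a whole thing is asked for, a point or a joint stands for the part that bears it (a point fixed in the world has none). Each returns a list of dicts, best first, with "p" (0 to 1); they miss things now and then, are a little off and sometimes report something else, mostly with a low value. They report only what shows in the picture. A call takes as long as a camera call.
- cut_out(query, picture): "region" (420x560 bool, what is visible of it).
- place_of(query, picture): "location" ([x, y, z] in m, in the coordinates of the camera as it stood for that picture, good to about 4 mm: a listed point, or the origin of a listed thing).
Readings, each from a call of its own:
- current_clock(): time.
- current_joints(): joint angles.
- current_joint_vel(): joint speeds.
- current_effort(): joint torques, N m.
- current_ee_pos(): TCP position.
- current_tool_rot(): TCP orientation.
- current_contact_force(): force on the tool from outside, world axes, zero at the start.
- current_ft_torque(): the same for the moment, N m.
- current_opening(): opening from 0.0 (shut) to 1.0 (fully open).
- current_grip_force(): force on a finger pad.
Only numpy, scipy, OpenCV 4.12 (cv2) and the standard library are available. Lean on these libraries where they do the work, as an engineer would, in place of code of your own. Each camera call takes 0.05 s, during which the arm holds its last target. There are 200 camera calls.

## Working session

There is one attempt and no reset: what is moved stays moved. The work goes in short steps, each a Python script; the robot and the scene stay as the last script left them, time stands still between calls to the robot, and variables do not carry over. Pictures are saved under pics/ and viewed, at most 10 in all, crops included, and the job is handed in when it is done.

```bash
mkdir -p pics; ls; cat > h.py <<'E'
from workcell import *
import numpy as np, cv2
from scipy.spatial.transform import Rotation as Ro
def w(p,l): return np.array(p['R']).T@(np.array(l)-np.array(p['t']))
def ray(p,u,v,z):
    R=np.array(p['R']);c=-R.T@np.array(p['t']);d=R.T@np.array([(u-p['cx'])/p['fx'],(v-p['cy'])/p['fy'],1]);return c+d*(z-c[2])/d[2]
def proj(p,X):
    c=np.array(p['R'])@np.array(X)+np.array(p['t']);return np.array([p['fx']*c[0]/c[2]+p['cx'],p['fy']*c[1]/c[2]+p['cy']])
def down(yaw): # tool z down, tool y axis along world angle yaw
    y=np.array([np.cos(yaw),np.sin(yaw),0]);z=np.array([0,0,-1.]);return Ro.from_matrix(np.c_[np.cross(y,z),y,z]).as_rotvec()
E
python3 - <<'E'
from h import *
for n in ["scene","top"]:
    p=read_camera(n);cv2.imwrite(f"pics/{n}.png",p['pixels'])
    for q in ["rose_slab","liner","stand","leg","leg_bar","leg_index","mark","lever_tab","grey_slab","honey_slab","crystals","candle","brush","egg"]:
        r=place_of(q,p); print(n,q,[(round(a['p'],2),w(p,a['location']).round(3).tolist()) for a in r[:2]])
print(current_clock(),current_tool_rot(),current_ee_pos())
E
```

```text
pics
workcell.py
scene rose_slab [(0.62, [0.589, 0.344, 0.016]), (0.42, [0.594, -0.067, 0.05])]
scene liner [(0.2, [0.712, 0.234, 0.0])]
scene stand [(0.63, [0.584, 0.013, -0.003])]
scene leg [(0.95, [0.587, -0.066, -0.004])]
scene leg_bar [(0.58, [0.592, -0.07, 0.052])]
scene leg_index [(0.84, [0.65, -0.058, 0.022])]
scene mark [(0.48, [0.665, -0.104, -0.003])]
scene lever_tab [(0.67, [0.598, -0.075, 0.054])]
scene grey_slab [(0.93, [0.418, 0.36, 0.015])]
scene honey_slab [(0.92, [0.577, 0.055, 0.014]), (0.57, [0.593, -0.066, 0.052])]
scene crystals [(0.93, [0.753, 0.067, 0.0])]
scene candle [(0.82, [0.711, 0.234, -0.002])]
scene brush [(0.98, [0.371, -0.272, 0.005])]
scene egg [(0.76, [0.388, 0.029, -0.003])]
top rose_slab [(0.76, [0.592, 0.349, 0.016]), (0.29, [0.373, -0.273, -0.002])]
top liner [(0.72, [0.56, 0.132, 0.018]), (0.71, [0.388, 0.029, -0.0])]
top stand [(0.9, [0.582, 0.009, -0.001]), (0.23, [0.559, 0.133, 0.015])]
top leg [(0.59, [0.594, -0.068, 0.001])]
top leg_bar [(0.78, [0.596, -0.061, 0.06])]
top leg_index [(0.66, [0.651, -0.054, 0.028])]
top mark [(0.47, [0.665, -0.107, -0.0])]
top lever_tab [(0.61, [0.594, -0.062, 0.058]), (0.54, [0.598, -0.084, 0.053])]
top grey_slab [(0.76, [0.422, 0.353, 0.007])]
top honey_slab [(0.67, [0.573, 0.054, 0.011])]
top crystals [(0.96, [0.753, 0.067, -0.0]), (0.63, [0.562, 0.134, 0.015])]
top candle [(0.91, [0.713, 0.238, -0.001]), (0.42, [0.425, 0.354, 0.01])]
top brush [(0.72, [0.582, 0.013, 0.001]), (0.64, [0.372, -0.27, -0.0])]
top egg [(0.69, [0.385, 0.029, 0.001])]
1.5 [7.11388447e-01 3.05997649e+00 5.24220078e-05] [0.25365062 0.51602138 0.23663362]
```

View pics/scene.png

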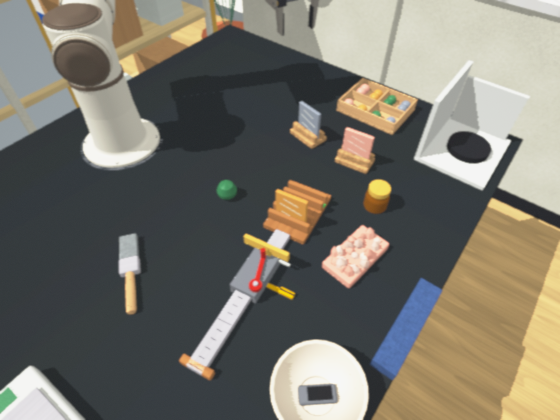

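View pics/top.png

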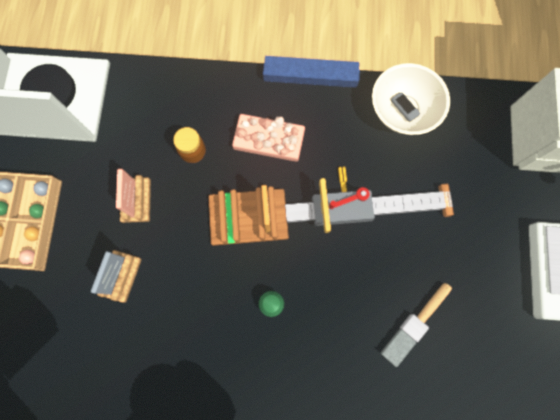

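The scene shows the rose slab in its cork block at (357,145) in the scene view. The empty green slot is at (228,217) in the top view. The bar is at (325,205) with the lever open, and the yellow mark is at (343,180). Next I'll take wrist views of the slab and the rack.

```bash
python3 - <<'E'
from h import *
for y in (np.pi/2,-np.pi/2):
    print(y,inverse_kinematics([.59,.346,.28],down(y)),inverse_kinematics([.57,.13,.28],down(y+.17)),inverse_kinematics([.6,-.16,.07],down(y+.17)))
ok=[y for y in (np.pi/2,-np.pi/2) if inverse_kinematics([.59,.346,.28],down(y)) is not None and inverse_kinematics([.6,-.16,.07],down(y+.17)) is not None]
y=min(ok,key=lambda y:abs(inverse_kinematics([.59,.346,.28],down(y))[5])); print(y)
def look(pos,yaw,name,qs):
    goto(pos,down(yaw));p=read_camera("wrist");cv2.imwrite(f"pics/{name}.png",p['pixels'])
    print(name,'cam',(-np.array(p['R']).T@p['t']).round(3),np.array(p['R']).round(2).tolist())
    np.savez(f"pics/{name}.npz",**{k:v for k,v in p.items()})
    for q in qs:
        r=place_of(q,p); print(q,[(round(a['p'],2),w(p,a['location']).round(4).tolist()) for a in r[:2]])
look([.57,.346,.30],y,"w1",["rose_slab"])
look([.55,.05,.34],y+.17,"w2",["liner","honey_slab","stand","leg_bar","leg_index","mark","lever_tab"])
print(current_clock(),current_joints())
E
python3 -c "
import cv2,numpy as np
cv2.imwrite('pics/w12.png',cv2.resize(np.hstack([cv2.imread('pics/w1.png'),cv2.imread('pics/w2.png')]),(800,300)))"
```

```text
1.5707963267948966 [ 3.54179378e-01  4.18811365e-01  1.19555966e+00 -4.44089210e-16
  1.52722163e+00 -1.21661695e+00] [ 0.01768456  0.15721912  1.51271794  0.          1.47165559 -1.72311177] [-0.45490871  0.44744271  1.58887657  0.          1.10527338 -2.19570503]
-1.5707963267948966 [ 3.54179378e-01  4.18811365e-01  1.19555966e+00 -4.44089210e-16
  1.52722163e+00  1.92497570e+00] [0.01768456 0.15721912 1.51271794 0.         1.47165559 1.41848088] [-0.45490871  0.44744271  1.58887657  0.          1.10527338  0.94588762]
1.5707963267948966
w1 cam [0.491 0.346 0.448] [[-0.0, 1.0, 0.0], [0.96, 0.0, 0.28], [0.28, 0.0, -0.96]]
rose_slab [(0.8, [0.5872, 0.351, 0.0143])]
w2 cam [0.473 0.037 0.488] [[-0.17, 0.99, 0.0], [0.95, 0.16, 0.28], [0.28, 0.05, -0.96]]
liner [(0.16, [0.595, -0.0683, 0.0015])]
honey_slab [(0.92, [0.5758, 0.0512, 0.0148])]
stand [(0.74, [0.5863, 0.0133, 0.0024])]
leg_bar [(0.75, [0.5967, -0.0662, 0.0547])]
leg_index [(0.92, [0.6546, -0.0539, 0.0259])]
mark [(0.78, [0.6684, -0.1062, 0.0034]), (0.31, [0.5889, 0.3498, 0.0112])]
lever_tab [(0.79, [0.5979, -0.0839, 0.0526])]
4.5167 [-1.27469059e-01  5.12063248e-02  1.51097112e+00  3.53630699e-05
  1.57963711e+00 -1.86889486e+00]
```

View pics/w12.png

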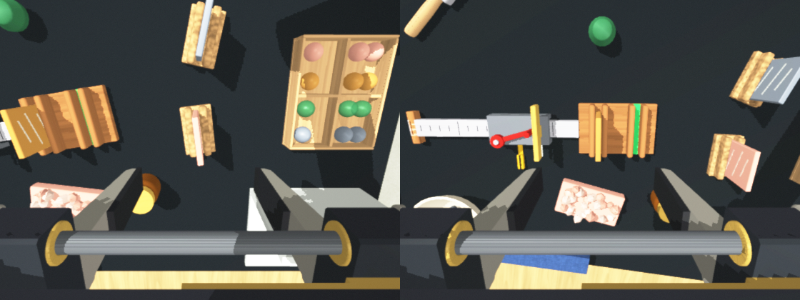

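```bash
cat > fit.py <<'E'
from h import *
from scipy.optimize import minimize
def boxfit(p,mask,x0,size,z0,z1):
    def f(v):
        c,s=np.cos(v[2]),np.sin(v[2]);pts=[]
        for a in(-.5,.5):
            for b in(-.5,.5):
                for z in(z0,z1): pts.append(proj(p,[v[0]+c*a*size[0]-s*b*size[1],v[1]+s*a*size[0]+c*b*size[1],z]))
        m=np.zeros(mask.shape,np.uint8);h=cv2.convexHull(np.array(pts,np.float32))
        cv2.fillConvexPoly(m,np.round(h*256).astype(np.int32),255,cv2.LINE_AA,8);m=m/255.
        return 1-np.minimum(m,mask).sum()/np.maximum(m,mask).sum()
    best=min((minimize(f,np.array(x0)+[0,0,d],method='Nelder-Mead',options=dict(initial_simplex=np.array(x0)+[0,0,d]+np.array([[0,0,0],[.006,0,0],[0,.006,0],[0,0,.12]]))) for d in(-.1,0,.1)),key=lambda r:r.fun)
    return best.x.round(4).tolist(),round(best.fun,3)
def pca(p,mask,z):
    v,u=np.nonzero(mask);P=np.array([ray(p,a,b,z)[:2] for a,b in zip(u,v)]);c=P.mean(0)
    d=np.linalg.svd(P-c,full_matrices=False)[2][0];d=d*np.sign(d[0]);t=(P-c)@d
    return c.round(4),round(float(np.arctan2(d[1],d[0])),4),np.percentile(t,[1,99]).round(3),len(P)
E
python3 - <<'E'
from fit import *
def green(p):
    h=cv2.cvtColor(p['pixels'],cv2.COLOR_BGR2HSV);return cv2.inRange(h,(45,130,60),(80,255,255))>0
for n in ("w1","w2"):
    p=dict(np.load(f"pics/{n}.npz"))
    g=green(p);k,l,st,ce=cv2.connectedComponentsWithStats(g.astype(np.uint8))
    for i in range(1,k):
        if st[i,4]>60:print(n,'green',pca(p,l==i,.015))
p1=dict(np.load("pics/w1.npz"));p2=dict(np.load("pics/w2.npz"))
for p,q,x0,s,z0,z1 in((p1,"rose_slab",[.588,.35,.08],(.08,.01),.036,.105),(p2,"honey_slab",[.575,.053,.17],(.08,.01),.043,.105),(p2,"leg_bar",[.596,-.066,.17],(.11,.01),.042,.068),(p2,"rose_slab",[.588,.35,.08],(.08,.01),.036,.105)):
    try:
        r=cut_out(q,p)[0]; print(q,r['p'],r['region'].sum(),boxfit(p,r['region'].astype(float),x0,s,z0,z1),pca(p,r['region'],z1))
    except Exception as e: print(q,repr(e))
p=read_camera("top")
g=green(p);k,l,st,ce=cv2.connectedComponentsWithStats(g.astype(np.uint8))
for i in range(1,k):
    if st[i,4]>60:print('top green',pca(p,l==i,.015))
for q,x0,s,z0,z1 in(("rose_slab",[.588,.35,.08],(.08,.01),.036,.105),("honey_slab",[.575,.053,.17],(.08,.01),.043,.105),("leg_bar",[.596,-.066,.17],(.11,.01),.042,.068)):
    r=cut_out(q,p)
    if r: r=r[0];print('top',q,r['p'],r['region'].sum(),boxfit(p,r['region'].astype(float),x0,s,z0,z1))
E
```

```text
w1 green (array([0.3893, 0.0307]), -0.4653, array([-0.023,  0.025]), 1355)
w1 green (array([0.5459, 0.6456]), 0.1393, array([-0.01,  0.01]), 125)
w2 green (array([0.3873, 0.0303]), -0.5503, array([-0.025,  0.024]), 1036)
w2 green (array([0.562 , 0.1362]), 0.1684, array([-0.053,  0.056]), 468)
rose_slab 0.7 697 ([0.5864, 0.3465, 0.0968], np.float64(0.176)) (array([0.5793, 0.3463]), 0.106, array([-0.042,  0.046]), 697)
honey_slab 0.9 493 ([0.5745, 0.0549, 0.1698], np.float64(0.242)) (array([0.5692, 0.0546]), 0.1638, array([-0.042,  0.044]), 493)
leg_bar 0.93 4383 ([0.5966, -0.0647, 0.1911], np.float64(0.768)) (array([ 0.5915, -0.0913]), -1.4604, array([-0.056,  0.062]), 4383)
rose_slab 0.7 2410 ([0.5868, 0.3444, 0.1477], np.float64(0.051)) (array([0.5779, 0.3218]), 0.4802, array([-0.047,  0.053]), 2410)
top green (array([0.5715, 0.137 ]), 0.1545, array([-0.041,  0.037]), 102)
top rose_slab 0.46 1892 ([0.588, 0.35, -0.02], np.float64(1.0))
top honey_slab 0.7 161 ([0.5772, 0.0562, 0.1823], np.float64(0.469))
top leg_bar 0.77 2067 ([0.5939, -0.064, 0.1781], np.float64(0.83))
```

```bash
python3 - <<'E'
from fit import *
yaw=.168;ex=np.array([np.cos(yaw),np.sin(yaw)])
goto([*(np.array([.5615,.134])-.02*ex),.25],down(np.pi/2+yaw))
p=read_camera("wrist");A=p['pixels'].copy()
for q in("liner","stand","honey_slab"):
    print(q,[(round(a['p'],2),w(p,a['location']).round(4).tolist()) for a in place_of(q,p)[:2]])
h=cv2.cvtColor(A,cv2.COLOR_BGR2HSV);g=(cv2.inRange(h,(45,130,60),(80,255,255))>0)
k,l,st,ce=cv2.connectedComponentsWithStats(g.astype(np.uint8))
for i in range(1,k):
    if st[i,4]>200:print('green',pca(p,l==i,.015),boxfit(p,(l==i).astype(float),[.5615,.134,.168],(.11,.014),.015,.0151))
r=cut_out("honey_slab",p)
if r:print('honey',boxfit(p,r[0]['region'].astype(float),[.575,.054,.168],(.08,.01),.043,.105))
goto([.568,.344,.25],down(np.pi/2+.12))
p=read_camera("wrist");B=p['pixels'].copy()
print([(round(a['p'],2),w(p,a['location']).round(4).tolist()) for a in place_of("rose_slab",p)[:2]])
r=cut_out("rose_slab",p)[0];print('rose',r['p'],boxfit(p,r['region'].astype(float),[.587,.346,.12],(.08,.01),.036,.105),pca(p,r['region'],.105))
cv2.imwrite("pics/w34.png",cv2.resize(np.hstack([A[:300],B[:300]]),(800,214)))
print(current_clock())
E
```

```text
liner [(0.61, [0.5667, 0.1365, 0.0139]), (0.46, [0.4235, 0.3521, 0.0162])]
stand [(0.68, [0.5877, 0.0126, -0.0006])]
honey_slab [(0.84, [0.5769, 0.0537, 0.0151]), (0.43, [0.6702, -0.1089, 0.0042])]
green (array([0.3895, 0.0297]), -1.2729, array([-0.023,  0.025]), 1497) ([0.5615, 0.134, 0.068], np.float64(1.0))
green (array([0.5624, 0.134 ]), 0.1629, array([-0.052,  0.056]), 895) ([0.5649, 0.1342, 0.1648], np.float64(0.168))
honey ([0.5743, 0.0569, 0.1626], np.float64(0.121))
[(0.61, [0.5868, 0.3504, 0.0133]), (0.37, [0.753, 0.0666, -0.0001])]
rose 0.69 ([0.5862, 0.3456, 0.1173], np.float64(0.163)) (array([0.5803, 0.3451]), 0.1224, array([-0.044,  0.045]), 877)
6.7333
```

View pics/w34.png

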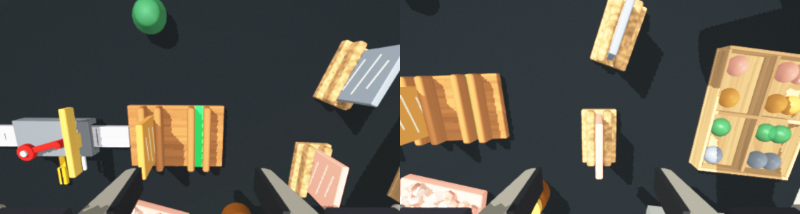

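```bash
python3 - <<'E'
from h import *
o=down(np.pi/2+.118);P=np.array([.5862,.3458,0])
goto(P+[0,0,.15],o); print(current_contact_force())
line_to(P+[0,0,.077],max_speed=.1)
set_gripper(0.0,25); print(current_opening(),current_grip_force(),current_contact_force(),current_ee_pos())
line_to(P+[0,0,.19],max_speed=.12)
print(current_opening(),current_grip_force(),current_contact_force())
L=np.array([.565,.1342,0]);o2=down(np.pi/2+.166)
goto(L+[0,0,.19],o2);line_to(L+[0,0,.118],max_speed=.1)
p=read_camera("wrist");cv2.imwrite("pics/w5.png",p['pixels'][60:360])
print([(round(a['p'],2),w(p,a['location']).round(4).tolist()) for q in("rose_slab","liner","honey_slab") for a in place_of(q,p)[:2]])
print(current_clock(),current_contact_force(),current_ee_pos())
E
```

```text
[ 0.22808328 -0.03961926  0.34594786]
0.10750115283538796 24.999715089797974 [ 0.53395493 -0.09597557  0.36723225] [0.58619101 0.34580574 0.07697494]
0.10726142173265904 24.999267160892487 [ 0.1227639  -0.57176836 -2.42577697]
[(0.62, [0.5689, 0.1383, 0.0567]), (0.37, [0.5967, -0.0658, 0.0008]), (0.68, [0.5669, 0.1375, 0.056]), (0.61, [0.5767, 0.0557, 0.015])]
12.3333 [ 0.26757789 -0.59772315 -1.78755574] [0.56562797 0.13419029 0.11890421]
```

View pics/w5.png

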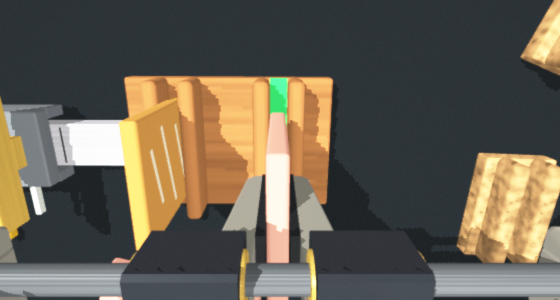

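The held slab (column ~278) lines up with the green slot (centre ~279), so I'll lower it.

```bash
python3 - <<'E'
from h import *
L=np.array([.565,.1342,0])
F0=current_contact_force()
for z in np.r_[np.arange(.112,.079,-.006),.0785,.077,.0755]:
    line_to(L+[0,0,z],max_speed=.05);F=np.array(current_contact_force())-F0
    print(round(z,4),F.round(1),current_ee_pos()[2].round(4))
    if F[2]>4: break
p=read_camera("wrist");cv2.imwrite("pics/w6.png",p['pixels'][60:360])
print(w(p,place_of("rose_slab",p)[0]['location']),current_clock())
E
```

```text
0.112 [ 0.6  0.1 -0.5] 0.1114
0.106 [ 0.2  1.  -0.3] 0.1054
0.1 [-0.8  0.2 -0.3] 0.0994
0.094 [ 0.1  1.  -1.4] 0.0935
0.088 [-0.7  0.6  0. ] 0.0875
0.082 [-0.4  0.6 -1.4] 0.0815
0.0785 [-1.2  0.4 -0.7] 0.0783
0.077 [-0.1  0.2 -1.2] 0.077
0.0755 [-4.   0.5  9.2] 0.0769
[0.56622081 0.13908441 0.01254317] 14.7833
```

```bash
python3 - <<'E'
from h import *
L=np.array([.565,.1342,0]);psi=.166
line_to(L+[0,0,.0768],max_speed=.05)
set_gripper(0.4);hold(.3)
line_to(L+[0,0,.19],max_speed=.15)
ex=np.array([np.cos(psi),np.sin(psi),0])
B=np.array([.597,-.0655,0])
o=down(np.pi/2+psi)
goto(B-.032*ex+[0,0,.19],o)
p=read_camera("wrist");cv2.imwrite("pics/w7.png",p['pixels'])
for q in("rose_slab","liner","leg_bar","leg_index","mark","lever_tab"):
    print(q,[(round(a['p'],2),w(p,a['location']).round(4).tolist()) for a in place_of(q,p)[:2]])
print(current_clock(),current_contact_force())
E
```

```text
rose_slab [(0.73, [0.5679, 0.1356, 0.0154]), (0.51, [0.7144, 0.2374, -0.0066])]
liner []
leg_bar [(0.75, [0.5984, -0.0667, 0.0561]), (0.51, [0.584, 0.0138, 0.0008])]
leg_index [(0.52, [0.5988, -0.0836, 0.0562])]
mark []
lever_tab [(0.64, [0.598, -0.0662, 0.0568])]
17.9917 [-0.1738374   0.52676328 -0.30196731]
```

View pics/w7.png

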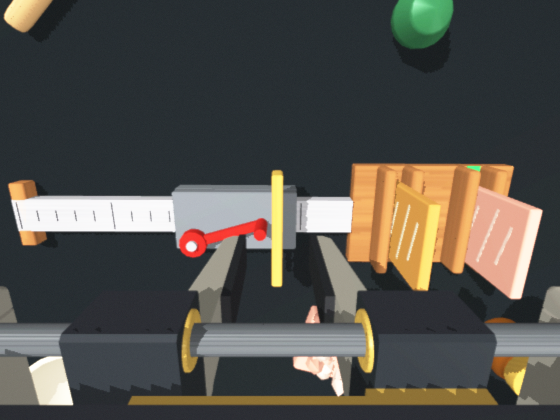

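The slab stands in the slot at about (500,235), and the bar at column 278 is centred between the fingers. Next I'll grip the bar and pull.

```bash
python3 - <<'E'
from h import *
psi=.166;ex=np.array([np.cos(psi),np.sin(psi),0]);ey=np.array([-np.sin(psi),np.cos(psi),0])
G=np.array([.597,-.0655,0])-.032*ex
line_to(G+[0,0,.062],max_speed=.12);print(current_contact_force())
set_gripper(0.0,25);print(current_opening(),current_grip_force(),current_contact_force())
line_to(G-.050*ey+[0,0,.062],max_speed=.06)
e=np.array(current_ee_pos());print('pulled',(e-G)@ey,(e-G)@ex,current_opening(),current_contact_force(),current_clock())
ims=[]
for n in("scene","top","wrist"):
    p=read_camera(n);np.savez(f"pics/m_{n}.npz",**p);ims.append(p['pixels'])
    d={}
    for q in("leg_index","mark","leg_bar","lever_tab"):
        r=place_of(q,p)[:1]
        if r:d[q]=w(p,r[0]['location']);print(n,q,round(r[0]['p'],2),d[q].round(4),'rack xy from tcp',((d[q]-e)@ex).round(4),((d[q]-e)@ey).round(4))
a,b,c=ims
m=[cv2.resize(i,None,fx=s,fy=s,interpolation=cv2.INTER_CUBIC) for i,s in((a[220:320,220:320],2.66),(b[150:250,290:390],2.66))]
cv2.imwrite("pics/m.png",np.hstack(m+[cv2.resize(c,(266,266))]));print(current_clock())
E
```

```text
[-0.44669932  0.06115687  0.60889228]
0.10830864018759274 25.00062346458435 [-0.68348484  1.77738294  2.24562365]
pulled -0.05074294319797123 -5.056978967094526e-05 0.1022857562034948 [-2.24922861  1.39349947  5.76226605] 20.7083
scene leg_index 0.87 [ 0.6624 -0.1055  0.0223] rack xy from tcp 0.0899 0.0005
scene mark 0.5 [ 0.6627 -0.1042 -0.0021] rack xy from tcp 0.0904 0.0017
scene leg_bar 0.64 [ 0.6033 -0.1176  0.0488] rack xy from tcp 0.0297 -0.0017
scene lever_tab 0.68 [ 0.6085 -0.1254  0.0543] rack xy from tcp 0.0335 -0.0102
top leg_bar 0.74 [0.4234 0.3546 0.0124] rack xy from tcp -0.0697 0.4938
wrist leg_bar 0.72 [ 0.6048 -0.1169  0.0534] rack xy from tcp 0.0313 -0.0013
21.4583
```

View pics/m.png

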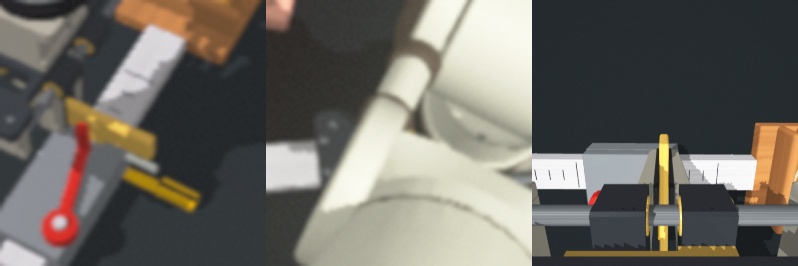

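```bash
python3 - <<'E'
from h import *
p=dict(np.load("pics/m_scene.npz"));a=p['pixels'][260:305,255:305]
p2=dict(np.load("pics/w2.npz"));im=p2['pixels']
psi=.166;ey=np.array([-np.sin(psi),np.cos(psi),0]);ex=np.array([np.cos(psi),np.sin(psi),0])
c=proj(p2,[.668,-.1065,.01]).astype(int);print(c)
b=im[c[1]-25:c[1]+20,c[0]-25:c[0]+25]
cv2.imwrite("pics/z.png",np.hstack([cv2.resize(i,(400,360),interpolation=cv2.INTER_NEAREST) for i in(a,b)]))
# expected scene pixels of pointer tip and mark line, from TCP
G=np.array([.597,-.0655,0])-.0507*ey
print(proj(p,G+.058*ex+[0,0,.025]),[proj(p,np.array([.668,-.1065,0])+s*ex+[0,0,.01]).round(1) for s in(0,.034)])
E
```

```text
[167 218]
[279.01082291 283.25296876] [array([280.8, 288.2]), array([294.9, 294.8])]
```

View pics/z.png

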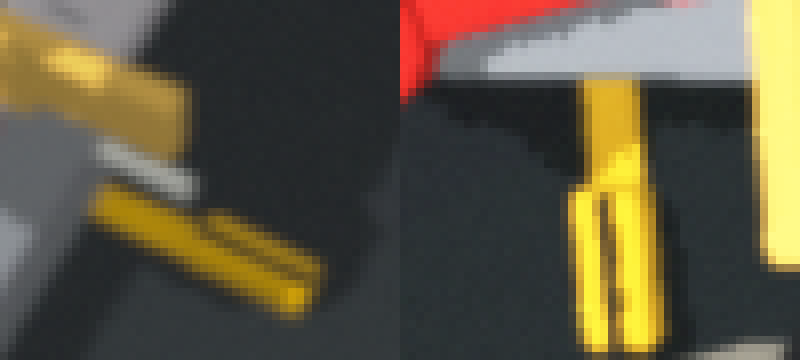

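```bash
python3 - <<'E'
from h import *
p=dict(np.load("pics/m_scene.npz"));p2=dict(np.load("pics/w2.npz"))
psi=.166;ey=np.array([-np.sin(psi),np.cos(psi),0]);ex=np.array([np.cos(psi),np.sin(psi),0])
O=np.array([.597,-.0655,0])
for n,X in(("line scene",ray(p,280.4-.5,288.5-.5,.01)),("line scene end",ray(p,292.4,293.9,.01)),("pointer scene",ray(p,279.0,283.0,.025)),("line w2",ray(p2,166.7,217,.01)),("line w2 end",ray(p2,167.6,236,.01)),("bar TCP",np.array(current_ee_pos()))):
    print(n,X.round(4),((X-O)@ex).round(4),((X-O)@ey).round(4))
E
```

```text
line scene [ 0.6661 -0.1074  0.01  ] 0.0612 -0.0527
line scene end [ 0.696  -0.1025  0.01  ] 0.0916 -0.0528
pointer scene [ 0.6622 -0.1054  0.025 ] 0.0577 -0.0502
line w2 [ 0.6658 -0.1084  0.01  ] 0.0608 -0.0537
line w2 end [ 0.6983 -0.1045  0.01  ] 0.0935 -0.0552
bar TCP [ 0.5737 -0.1206  0.0623] -0.032 -0.0505
```

```bash
python3 - <<'E'
from h import *
psi=.166;ex=np.array([np.cos(psi),np.sin(psi),0]);ey=np.array([-np.sin(psi),np.cos(psi),0])
O=np.array([.597,-.0655,.062]);base=O-.053*ey
line_to(base-.032*ex,max_speed=.03);hold(.6)
set_gripper(0.0,15);hold(.3)
print(current_grip_force(),((np.array(current_ee_pos())-O)@ey).round(4))
for x in np.r_[np.arange(-.026,.02,.006),np.arange(.021,.034,.003)]:
    line_to(base+x*ex,max_speed=.05)
    F=np.array(current_contact_force());e=np.array(current_ee_pos())-O
    print(x.round(3),'e',(e@ex).round(4),(e@ey).round(4),'F',(F@ex).round(1),(F@ey).round(1),F[2].round(1),round(current_grip_force(),1))
    if x>.01 and F@ex<-30: break
print(current_clock())
p=read_camera("scene");np.savez("pics/e_scene.npz",**p)
cv2.imwrite("pics/e.png",cv2.resize(p['pixels'][240:315,220:320],None,fx=8,fy=8,interpolation=cv2.INTER_NEAREST))
for q in("leg_index","mark","lever_tab","rose_slab"):
    print(q,[(round(a['p'],2),w(p,a['location']).round(4).tolist()) for a in place_of(q,p)[:1]])
E
```

```text
15.001492202281952 -0.0535
-0.026 e -0.0294 -0.053 F -13.0 2.1 12.0 15.0
-0.02 e -0.0251 -0.0526 F -16.0 1.5 11.8 15.0
-0.014 e -0.0201 -0.0522 F -17.4 2.6 9.5 15.0
-0.008 e -0.015 -0.052 F -20.5 2.5 9.0 16.6
-0.002 e -0.0098 -0.0518 F -20.6 3.0 6.9 16.5
0.004 e -0.0043 -0.0516 F -21.4 2.2 5.3 16.4
0.01 e 0.0013 -0.0515 F -21.4 2.0 4.0 16.3
0.016 e 0.0071 -0.0514 F -21.7 2.2 2.2 16.2
0.021 e 0.0119 -0.0513 F -20.4 2.1 2.9 15.6
0.024 e 0.0147 -0.0513 F -21.2 2.6 2.3 15.6
0.027 e 0.0171 -0.0513 F -24.8 2.3 3.3 17.2
0.03 e 0.0196 -0.0513 F -25.8 2.4 4.7 18.0
0.033 e 0.0227 -0.0513 F -26.8 2.5 5.1 17.1
26.2083
leg_index [(0.61, [0.6627, -0.1051, 0.0237])]
mark [(0.52, [0.6635, -0.107, -0.0006])]
lever_tab [(0.58, [0.6451, -0.1193, 0.0508])]
rose_slab [(0.94, [0.5708, 0.1334, 0.0169])]
```

View pics/e.png

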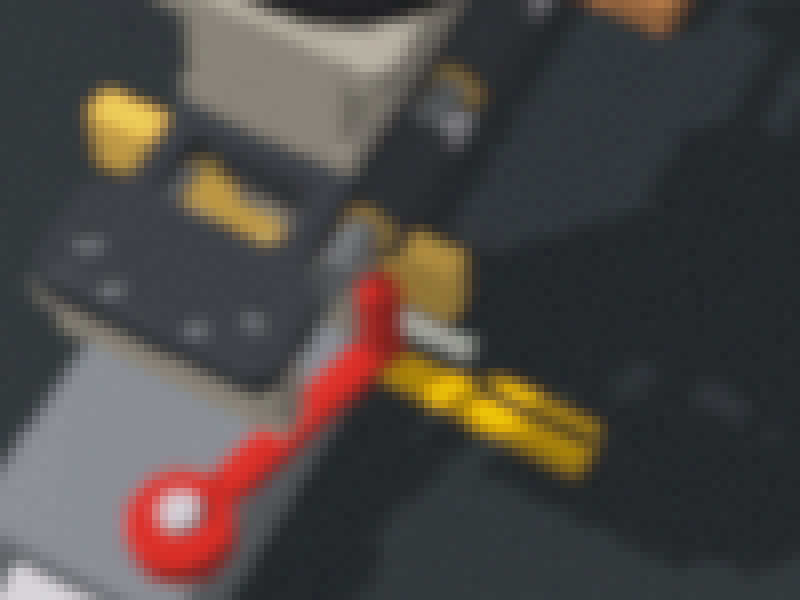

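The lever is nearly closed, with its tab at about (375,310). The pointer at (475,345) is about 2 mm inward of the line, so I'll trim that and push the lever on to its stop.

```bash
python3 - <<'E'
from h import *
psi=.166;ex=np.array([np.cos(psi),np.sin(psi),0]);ey=np.array([-np.sin(psi),np.cos(psi),0])
O=np.array([.597,-.0655,.062]);base=O-.055*ey
for x in np.arange(.034,.052,.002):
    line_to(base+x*ex,max_speed=.04)
    F=np.array(current_contact_force());e=np.array(current_ee_pos())-O
    print(x.round(3),'e',(e@ex).round(4),(e@ey).round(4),'F',(F@ex).round(1),(F@ey).round(1),F[2].round(1),round(current_grip_force(),1))
    if F@ex<-36: break
hold(.5)
F=np.array(current_contact_force());e=np.array(current_ee_pos())-O;print('e',(e@ex).round(4),(e@ey).round(4),(F@ex).round(1),current_grip_force())
p=read_camera("scene");np.savez("pics/f_scene.npz",**p)
cv2.imwrite("pics/f.png",cv2.resize(p['pixels'][240:315,220:320],None,fx=8,fy=8,interpolation=cv2.INTER_NEAREST))
# predicted pixels: tab top when closed and at .53 rad, for leg frame located at bar centre
for th in(0,.5,.53,.6):
    a0=np.arcsin(20.7/72.);a=-a0+th;
    X=O*[1,1,0]+(e@ey)*ey+(.021+.072*np.sin(a))*ex+(-.085+.072*np.cos(a))*ey
    print(th,(.021+.072*np.sin(a)).round(4),((proj(p,X+[0,0,.069])-[220,240])*8).round(0))
print(current_clock())
E
```

```text
0.034 e 0.0235 -0.0532 F -26.5 2.6 5.9 17.7
0.036 e 0.0249 -0.0532 F -28.2 2.9 6.0 20.4
0.038 e 0.0253 -0.0532 F -34.8 2.9 10.3 24.4
0.04 e 0.0256 -0.0532 F -41.3 3.2 15.1 27.8
e 0.0256 -0.0532 -41.5 27.76117113957298
0 0.0003 [242. 228.]
0.5 0.0359 [365. 279.]
0.53 0.038 [371. 284.]
0.6 0.0429 [385. 295.]
28.0083
```

View pics/f.png

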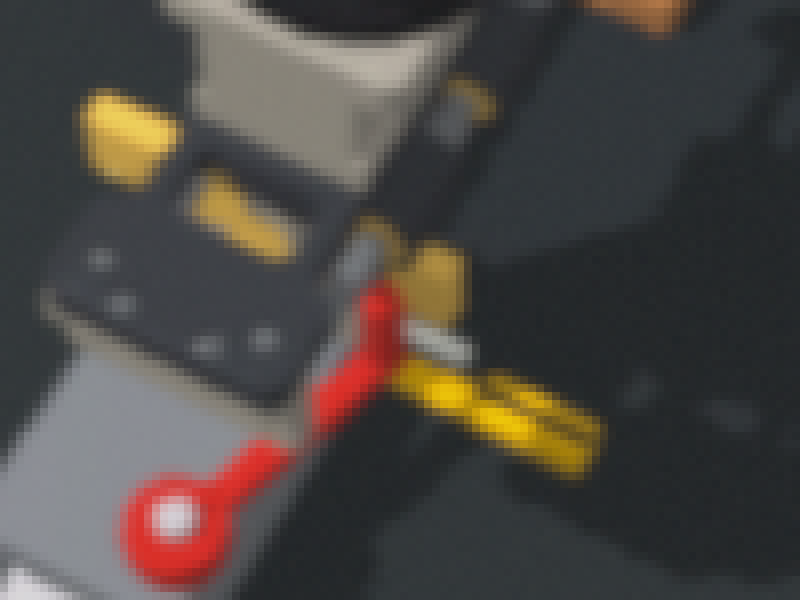

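```bash
python3 - <<'E'
from h import *
psi=.166;ex=np.array([np.cos(psi),np.sin(psi),0]);ey=np.array([-np.sin(psi),np.cos(psi),0])
O=np.array([.597,-.0655,.062])
line_to(O-.055*ey+.037*ex,max_speed=.04);hold(.3)
F=np.array(current_contact_force());e=np.array(current_ee_pos())-O;print('e',(e@ex).round(4),(e@ey).round(4),(F@ex).round(1),current_grip_force(),current_opening())
P=[dict(np.load(f"pics/{k}_scene.npz")) for k in"mef"];P.append(read_camera("scene"))
for p in P:
    h=cv2.cvtColor(p['pixels'],cv2.COLOR_BGR2HSV)[262:318,232:256]
    red=cv2.inRange(h,(0,150,90),(8,255,255))|cv2.inRange(h,(172,150,90),(180,255,255))
    sub=p['pixels'][262:318,232:256].astype(int).min(2)
    # knob: fit circle to the biggest red blob, eroded to drop the arm
    b=cv2.morphologyEx(cv2.morphologyEx(red,cv2.MORPH_CLOSE,np.ones((5,5))),cv2.MORPH_OPEN,cv2.getStructuringElement(cv2.MORPH_ELLIPSE,(9,9)))
    v,u=np.nonzero(b);u=u.mean()+232;v=v.mean()+262
    X=ray(p,u,v,.045);print('knob',u.round(2),v.round(2),((X-O)@ex).round(4),((X-O)@ey).round(4))
    print('index',[(((w(p,r['location'])-O)@ey).round(4),r['p']) for r in place_of("leg_index",p)[:1]] if p is P[-1] else '')
p=P[-1]
for c in "rose_slab","honey_slab":
    r=place_of(c,p);print(c,[(a['p'],w(p,a['location']).round(3)) for a in r[:1]])
print(current_clock())
E
```

```text
e 0.0255 -0.0532 -30.5 24.80018684618699 0.10695572153506659
knob nan nan nan nan
index 
knob nan nan nan nan
index 
knob nan nan nan nan
index 
knob nan nan nan nan
index [(np.float64(-0.0541), 0.65)]
rose_slab [(0.56, array([0.571, 0.135, 0.016]))]
honey_slab [(0.58, array([0.577, 0.058, 0.011]))]
28.7583<stdin>:13: RuntimeWarning: Mean of empty slice.
  ret = ret.dtype.type(ret / rcount)
```

```bash
python3 - <<'E'
from h import *
psi=.166;ex=np.array([np.cos(psi),np.sin(psi),0]);ey=np.array([-np.sin(psi),np.cos(psi),0])
O=np.array([.597,-.0655,.062])
for k in "mef":
    p=dict(np.load(f"pics/{k}_scene.npz"));B=p['pixels'].astype(float)
    red=((B[...,2]>120)&(B[...,1]<90)&(B[...,0]<90));v,u=np.nonzero(red[295:320,225:255])
    v0=v.max()+295;m=red.copy();m[:v0-12]=0;m[:295]=0;vv,uu=np.nonzero(m[:320,225:255]);hull=cv2.convexHull(np.c_[uu+225,vv].astype(np.float32))
    (cx,cy),r=cv2.minEnclosingCircle(hull);X=ray(p,cx,cy,.045);print(k,round(cx,2),round(cy,2),round(r,2),((X-O)@ex).round(4),((X-O)@ey).round(4))
E
```

```text
m 242.7 305.16 7.05 0.0214 -0.1376
e 244.39 304.39 8.79 0.0235 -0.1346
f 244.0 306.0 8.6 0.0246 -0.138
```

```bash
python3 - <<'E'
from h import *
psi=.166;ex=np.array([np.cos(psi),np.sin(psi),0]);ey=np.array([-np.sin(psi),np.cos(psi),0])
O=np.array([.597,-.0655,.062])
p=dict(np.load("pics/f_scene.npz"))
for n,u,v,z in(("tip",475/8+219.5,350/8+239.5,.025),("line0",485/8+219.5,390/8+239.5,.01),("line1",590/8+219.5,438/8+239.5,.01)):
    X=ray(p,u,v,z);print(n,((X-O)@ex).round(4),((X-O)@ey).round(4))
for i in range(3):
    q=read_camera("scene");print([((w(q,a[0]['location'])-O)@ey).round(4) for a in(place_of("leg_index",q),place_of("mark",q)) if a])
print(current_grip_force(),current_clock())
E
```

```text
tip 0.0577 -0.0508
line0 0.062 -0.053
line1 0.0936 -0.0527
[np.float64(-0.0572), np.float64(-0.0515)]
[np.float64(-0.0533), np.float64(-0.0515)]
[np.float64(-0.052), np.float64(-0.0522)]
24.80358955966949 29.2083
```

```bash
python3 -c "
from workcell import *
print(job_done())"
```

```text
the job is handed in; nothing more can be done
None
```

The job is handed in, but I got no verdict back: the rose slab stands in the green-felt slot, the leg's pointer is about 2 mm from the mark by the camera, the lever is pushed to its stop, and the fingers still grip the bar at about 25 N.

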